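# Turn a swing arm end for end on its pivot pin

## Task

The swing arm with the red knob sits on its pivot pin by its worn black eye. Lift it off the pin, turn it end for end and refit it with the brass eye fully down on the same pin and the black eye lying on the cork rest, the arm in line with its base. Leave the arm with the blue knob as it is.

Things in the scene. Friction and masses are not known exactly. Their poses are not given: they have to be found in the camera images.
- red_knob (a point): Middle of the square red knob (26 x 26 mm, sides along x and y) at the centre of the loose, level swing arm (0.11-0.22 kg, 180 mm long). Knob top 18 mm above this point, flat bar's top 29 mm and arm's underside 38 mm below it. Eyes (rings 40 mm across, 10 mm thick, hole 22 mm) are centred 70 mm from the knob's axis: the black one at -x, the brass one at +x. z is up.
- red_brass_eye (a point): Centre of the hole in the brass eye of the red-knobbed arm, level with the arm's underside; axes as for red_knob. It lies over the cork rest at the start.
- red_pin (a point): On the axis of the upright steel pin (10 mm diameter, round tip) that carries the red-knobbed arm, at the seat where the eye's underside lies, 35 mm above the bench; the pin rises 17 mm above this point. +x points along the fixed grey base (206 x 58 mm) to the centre of the cork rest (44 mm along x, 52 mm wide) 140 mm away, its top level with the seat. z is up.
- blue_knob (a point): The same point of the other, equal swing arm, which has a blue knob and already sits on its own pin by its brass eye. Not to be disturbed.

How it is judged:
By the outcome, as a careful person would: the job done as asked, in the order asked, and still so for the second after the job is handed in, with the robot touching nothing.
It also fails if it takes over 40 s, if anything falls off the work surface, if the arm or the gripper's body presses on something with over 40 N, if the wrist force passes 120 N, or if a joint passes its speed limit or range.

## Robot

A 7-joint arm with a two-finger parallel gripper is mounted at the origin on a cart in front of the work surface, level with it; the furniture and walls round the work are solid. World frame = base frame: x ahead of the robot, y to its left, z up, the work surface at z = 0. Lengths are in m, angles in rad, forces in N, time in s.
With the tool pointing down it reaches from about 0.425 to 0.925 m from the base axis. Payload 6.8 kg.
Tool frame: the origin (TCP) lies at the very end of the fingers, on their centre line; the grasp point (between the pads) lies 19 mm behind it; z points along the fingers, y is the line along which they close (so a half turn about z gives the same grasp; the last joint's range is limited). The gripper opens to 88 mm and grips with 3 to 60 N. Pads are 20 mm wide; open, the fingers measure 115 mm over their backs; the gripper's body (75 mm by 178 mm) begins 61 mm behind the grasp point.
Start: joints at [1.145, 0.477, 0.022, 1.555, -0.011, 1.109, -0.083], TCP at [0.211, -0.641, 0.223] pointing down, gripper open.
Joint ranges: [-2.96, 2.96], [-0.34, 2.1], [-1.41, 1.46], [0.24, 2.44], [-1.37, 4.51], [0.17, 1.92], [-2.96, 2.96]. Speed limits (rad/s): [2.39, 2.39, 3.14, 3.14, 3.14, 3.14, 3.14].

## Interface

Orientations are given as a rotation vector (axis times angle).
In Python, from plant import env gives the robot as it stands.
- The arm moves only by the tool arm_command, never from a script. Its argument "deltas" is one flat list of numbers, 6 for each row, row after row: the shift along the tool's x, y, z in units of 0.3 m (1.0 is 0.3 m), then the turn, a rotation vector about the tool's x, y, z in units of 0.12 rad (1.0 is 0.12 rad). A call has 1 to 12 rows; each row shifts and turns the commanded pose from where the row before left it, along the tool's axes as they then stand; what a row does not reach is not made up. A row lasts 1/12 s, in which the tool goes at most 41.7 mm and 7.16 degrees, less where a joint would pass 70% of its speed; a pose out of reach is approached as far as the arm can. A call with a number of a shift or a turn outside -1 to 1 is refused whole. A call with a gripper value outside its range is refused whole. "claw" is the gripper command: -1 is fully open, 1 is shut, values between are in proportion, set as the call begins (left out, the last holds). The fingers move at their own pace and stop on an object; the grip force is fixed at half the most. Time passes only in rows, so rows that do not move let the fingers close. It gives the time, the measured TCP pose, the force, the opening and the grip force at its end, in the units of the state.
- env.state(): the state, without advancing time (a new reading comes with each control period).
- env.capture(name): name is "side" or "top" or "wrist"; returns a dict with "image" (420x560x3 uint8, red, green, blue), "vfov" (degrees; the focal length in pixels is half the picture's height over the tangent of half this angle, whatever the lens; pixels are square), "cx", "cy" (the principal point, pixels), "pose" (4x4, takes a point from camera to world coordinates); the wrist camera has in their place "mount" (4x4, takes a point from camera to tool coordinates, whose origin is the TCP and whose axes are the flange's). Camera axes: x right, y down, z forward; pixel columns grow to the right and rows downward; lengths in m; the calibration is good to about 2 mm. A picture is of the moment at which its call begins: read the wrist's pose just before it. There is no depth.
- env.job_done(): hands the job in; it is judged then, once.
The state is a dict: "clock": time; "joint_positions": joint angles; "joint_vel": joint speeds; "joint_torque": joint torques, N m; "tcp_pos": TCP position; "tool_rot": TCP orientation; "force": force on the tool from outside, world axes, zero at the start; "ft_torque": the same for the moment, N m; "finger_gap": finger opening in m; "gripper_force": force on a finger pad.
Only numpy, scipy, OpenCV 4.12 (cv2) and the standard library are available. Lean on these libraries where they do the work, as an engineer would, in place of code of your own. Each camera call takes 0.05 s, during which the arm holds its last target. There are 200 camera calls.

## Working session

There is one attempt and no reset: what is moved stays moved. The work goes in short steps, Python scripts to look and compute and a tool call to move; the robot and the scene stay as the last step left them, time stands still between calls to the robot, and variables do not carry over. Pictures are saved under pics/ and viewed, at most 10 in all, crops included, and the job is handed in when it is done.

Besides the shell and the picture viewer there is one more tool, called after ">>>" by a JSON object that holds its "name" and its "arguments". arm_command: Moves the arm, as the interface text tells. Its arguments: {"type":"object","properties":{"deltas":{"type":"array","items":{"type":"number","minimum":-1,"maximum":1}},"claw":{"type":"number"}},"required":["deltas"]}

```bash
ls; mkdir -p pics; python3 - <<'E'
from plant import env
import cv2,numpy as np
np.set_printoptions(precision=4,suppress=True)
s=env.state();print(s)
ims=[]
for n in("top","side"):
    c=env.capture(n);np.savez(f"{n}.npz",**c);cv2.imwrite(f"pics/{n}.png",c["image"][:,:,::-1]);print(n,c["vfov"],c["cx"],c["cy"],c["pose"])
E
```

```text
pics
{'clock': 0.0, 'joint_positions': array([ 1.1449,  0.4778,  0.0223,  1.5564, -0.0115,  1.1093, -0.0831]), 'joint_vel': array([ 0.0008,  0.0015, -0.0004, -0.0002,  0.0004, -0.0003, -0.0002]), 'joint_torque': array([  0.0014, -58.284 ,   1.5352, -27.2605,  -0.0543,   0.017 ,
         0.0002]), 'tcp_pos': array([ 0.2107, -0.6406,  0.2217]), 'tool_rot': array([-3.1003, -0.4969,  0.0006]), 'force': array([ 0.5381, -0.3752, -0.4475]), 'ft_torque': array([ 0.0015, -0.0084,  0.0064]), 'gripper_force': 0.0, 'finger_gap': 0.0876519203435029}
top 46.445881076673885 281.7761063498299 205.8796852732495 [[ 0.0161 -0.9951  0.0977  0.4415]
 [-0.9999 -0.0155  0.0068 -0.0077]
 [-0.0052 -0.0978 -0.9952  0.9576]
 [ 0.      0.      0.      1.    ]]
side 45.636946330860944 283.7508664366776 221.7116789624215 [[-0.8299 -0.3679  0.4194  0.215 ]
 [-0.5579  0.551  -0.6207  0.5189]
 [-0.0027 -0.749  -0.6625  0.6446]
 [ 0.      0.      0.      1.    ]]
```

View pics/top.png

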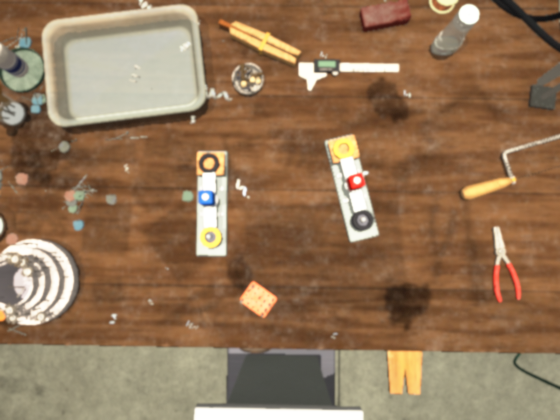

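View pics/side.png

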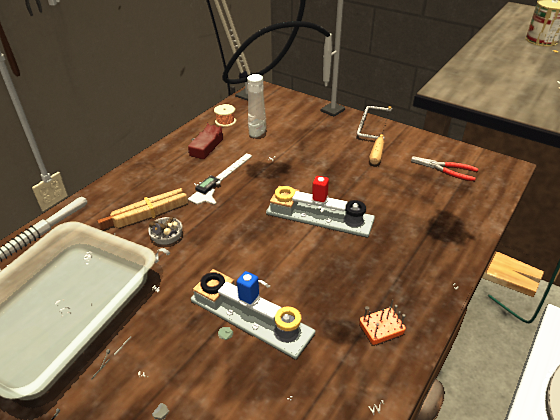

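Top view: red knob (357,181), its brass eye (344,148) on the cork rest, black eye (361,220); blue arm at (207,198). Side view: red knob (321,188), brass eye (285,194), black eye (355,209). Next I measure.

```bash
cat > h.py <<'E'
import numpy as np,cv2
from scipy.spatial.transform import Rotation as R
np.set_printoptions(precision=4,suppress=True)
def T_of(s):
    T=np.eye(4);T[:3,:3]=R.from_rotvec(s["tool_rot"]).as_matrix();T[:3,3]=s["tcp_pos"];return T
def ray(c,px,T=None):
    P=c["pose"] if T is None else T@c["mount"]
    f=210/np.tan(np.radians(float(c["vfov"]))/2)
    d=P[:3,:3]@np.array([(px[0]-c["cx"])/f,(px[1]-c["cy"])/f,1]);return P[:3,3],d
def plane(c,px,z,T=None):
    o,d=ray(c,px,T);return o+d*(z-o[2])/d[2]
def tri(rs):
    A=0;b=0
    for o,d in rs:
        d=d/np.linalg.norm(d);M=np.eye(3)-np.outer(d,d);A=A+M;b=b+M@o
    return np.linalg.solve(A,b)
def blobs(im,lo,hi,amin=30):
    h=cv2.cvtColor(im,cv2.COLOR_RGB2HSV);m=cv2.inRange(h,np.array(lo),np.array(hi))
    n,l,st,ce=cv2.connectedComponentsWithStats(m);return [(st[i].tolist(),ce[i].round(1).tolist()) for i in range(1,n) if st[i,4]>=amin],m
E
python3 - <<'E'
from h import *
t=dict(np.load("top.npz"));s=dict(np.load("side.npz"))
for n,c in(("t",t),("s",s)):
    print(n,"red",blobs(c["image"],(0,170,110),(8,255,255))[0],"yel",blobs(c["image"],(22,150,120),(32,255,255))[0])
k=tri([ray(t,(357,181)),ray(s,(321,188))]);print("knob",k)
print(plane(t,(357,181),.085),plane(t,(344,148),.045),plane(t,(361,220),.045))
print(plane(s,(285,194),.045),plane(s,(355,209),.045))
st=np.load
from plant import env
T=T_of(env.state());print(T);c=env.capture("wrist");print(c["mount"],c["vfov"])
E
```

```text
t red [([348, 174, 17, 15, 111], [355.0, 182.4]), ([505, 265, 13, 34, 108], [512.7, 280.4]), ([492, 266, 10, 37, 174], [496.0, 283.2])] yel []
s red [([445, 162, 34, 9, 100], [460.4, 165.9]), ([443, 167, 33, 13, 110], [458.0, 174.5]), ([312, 175, 17, 27, 326], [319.5, 188.7]), ([360, 321, 45, 24, 169], [379.3, 335.0])] yel []
knob [ 0.5758 -0.1393  0.0683]
[ 0.5742 -0.1364  0.085 ] [ 0.643  -0.1176  0.045 ] [ 0.5068 -0.1498  0.045 ]
[ 0.6376 -0.1112  0.045 ] [ 0.5039 -0.1463  0.045 ]
[[ 0.9499  0.3124 -0.0006  0.2107]
 [ 0.3124 -0.9499  0.0015 -0.6407]
 [-0.0001 -0.0016 -1.      0.2218]
 [ 0.      0.      0.      1.    ]]
[[-0.0013 -0.9582 -0.2859  0.0796]
 [ 1.     -0.001  -0.0013 -0.0004]
 [ 0.0009 -0.2859  0.9582 -0.1616]
 [ 0.      0.      0.      1.    ]] 70.06974924822244
```

>>> {"name": "arm_command", "arguments": {"deltas": [0.1, -0.073, 0, 0, 0, 0, 0.1, -0.073, 0, 0, 0, 0, 0.1, -0.073, 0, 0, 0, 0, 0.1, -0.073, 0, 0, 0, 0, 0.1, -0.073, 0, 0, 0, 0, 0.1, -0.073, 0, 0, 0, 0, 0.1, -0.073, 0, 0, 0, 0, 0.1, -0.073, 0, 0, 0, 0, 0.1, -0.073, 0, 0, 0, 0, 0.1, -0.073, 0, 0, 0, 0, 0.1, -0.073, 0, 0, 0, 0, 0.1, -0.073, 0, 0, 0, 0], "claw": -1}}

```text
clock: 1.15
tcp_pos: [0.4714, -0.2774, 0.2226]
tool_rot: [3.102, 0.497, -0.0]
force: [0.5, 0.3, -0.5]
finger_gap: 0.0877
gripper_force: 0.0
```

>>> {"name": "arm_command", "arguments": {"deltas": [0.1, -0.07, 0, 0, 0, 0, 0.1, -0.07, 0.02, 0, 0, 0, 0.1, -0.07, 0.02, 0, 0, 0, 0.1, -0.07, 0.02, 0, 0, 0, 0.08, -0.06, 0.01, 0, 0, 0, 0, 0, 0, 0, 0, 0]}}

```text
clock: 1.65
tcp_pos: [0.5786, -0.1293, 0.2008]
tool_rot: [-3.096, -0.511, -0.002]
force: [0.2, 0.6, 0.0]
finger_gap: 0.0878
gripper_force: 0.0
```

```bash
python3 - <<'E'
from h import *
from plant import env
s=env.state();print(s["clock"],s["joint_positions"],s["tcp_pos"],s["tool_rot"]);T=T_of(s);print(T)
c=env.capture("wrist");np.savez("w1.npz",T=T,**c);cv2.imwrite("pics/w1.png",c["image"][:,:,::-1])
E
```

```text
1.65 [ 0.3047  0.377  -0.2401  1.7678  0.0987  1.0086 -1.2153] [ 0.5786 -0.1293  0.2008] [-3.0957 -0.5111 -0.002 ]
[[ 0.9469  0.3214  0.0006  0.5786]
 [ 0.3214 -0.9469  0.0042 -0.1293]
 [ 0.0019 -0.0037 -1.      0.2008]
 [ 0.      0.      0.      1.    ]]
```

View pics/w1.png

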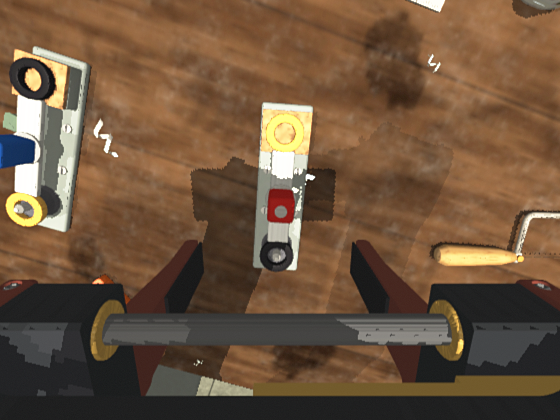

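Wrist view: brass eye (285,132), red knob (281,207), black eye with pin (276,255), base edges upright in frame; fingers straddle below.

```bash
cat > m.py <<'E'
from h import *
c=dict(np.load("w1.npz"));T=c["T"];im=c["image"]
h=cv2.cvtColor(im,cv2.COLOR_RGB2HSV);b=np.zeros(h.shape[:2],np.uint8);b[90:285,235:330]=255
def big(lo,hi,n):
    m=cv2.inRange(h,np.array(lo),np.array(hi))&b
    k=max(cv2.findContours(m,cv2.RETR_EXTERNAL,cv2.CHAIN_APPROX_NONE)[0],key=cv2.contourArea)
    (x,y),r=cv2.minEnclosingCircle(k);print(n,(x,y),r,cv2.boundingRect(k));return k,(x,y)
ky,pb=big((22,140,150),(34,255,255),"brass");kk,pk=big((0,0,0),(180,255,55),"black");kr,pr=big((0,170,60),(8,255,255),"red")
B=plane(c,pb,.045,T);K=plane(c,pk,.045,T);print("brass",B,"black",K,"mid",(B+K)/2,"len",np.linalg.norm(B-K),"yaw",np.arctan2(*(B-K)[1::-1]))
x,y,w,hh=cv2.boundingRect(kr)
print("knob top face pts z=.091 (bbox)",plane(c,(x+w/2,y+7),.091,T))
cv2.imwrite("pics/w1c.png",cv2.resize(im[90:285,200:360,::-1],None,fx=3,fy=3,interpolation=cv2.INTER_CUBIC))
E
python3 m.py
```

```text
brass (290.5, 125.5) 7.106435298919678 (285, 121, 12, 11)
black (276.5, 254.0) 17.327821731567383 (260, 241, 32, 30)
red (280.1416320800781, 205.74276733398438) 18.72674560546875 (267, 189, 28, 34)
brass [ 0.6521 -0.1181  0.045 ] black [ 0.5116 -0.1505  0.045 ] mid [ 0.5818 -0.1343  0.045 ] len 0.1442148938186216 yaw 0.2266036863832873
knob top face pts z=.091 (bbox) [ 0.5896 -0.1288  0.091 ]
```

View pics/w1c.png

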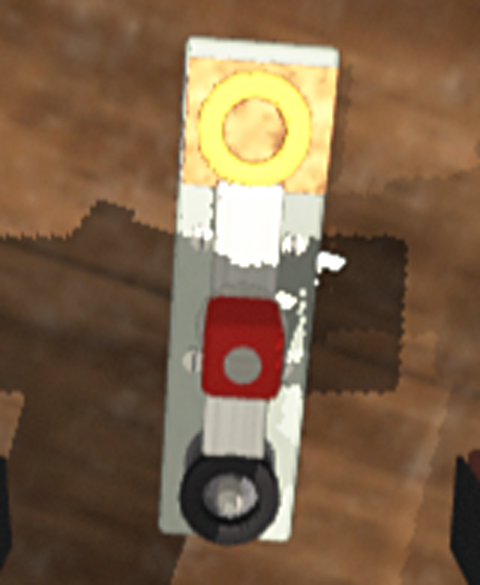

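Crop: brass ring centre (255,128), black ring (229,497), pin tip (231,494), cork corners (187,57),(338,66),(325,194),(179,186), knob-top screw (242,365), in 3x crop pixels.

```bash
python3 - <<'E'
from h import *
c=dict(np.load("w1.npz"));T=c["T"]
q=lambda p,z:plane(c,(p[0]/3+200,p[1]/3+90),z,T)
B=q((255,128),.045);K=q((229,497),.045);P=q((231,494),.052)
cs=[q(p,.035) for p in((187,57),(338,66),(325,194),(179,186))];C=sum(cs)/4
print("brass",B,"black",K,"len",np.linalg.norm(B-K),"armyaw",np.arctan2(*(B-K)[1::-1]),"mid",(B+K)/2)
print("pin",P,"cork",C,np.linalg.norm((C-P)[:2]),"baseyaw",np.arctan2(*(C-P)[1::-1]))
print("cork sides",[np.linalg.norm(cs[i]-cs[i-1]) for i in range(4)])
for z in(.091,.095):print("knobtop",q((242,365),z))
u=(C-P)[:2];u/=np.linalg.norm(u);print("tool xy of knob now",T[:2,:2].T@((B+K)/2-T[:3,3])[:2])
E
```

```text
brass [ 0.6436 -0.1151  0.045 ] black [ 0.5095 -0.151   0.045 ] len 0.1387959704698155 armyaw 0.26153329351985405 mid [ 0.5766 -0.1331  0.045 ]
pin [ 0.5141 -0.1503  0.052 ] cork [ 0.6438 -0.1161  0.035 ] 0.13415802682254113 baseyaw 0.25765732450092194
cork sides [np.float64(0.0442789767822787), np.float64(0.052448244359844395), np.float64(0.04411108817183403), np.float64(0.052735017495802075)]
knobtop [ 0.575  -0.1335  0.091 ]
knobtop [ 0.5762 -0.133   0.095 ]
tool xy of knob now [-0.0031  0.0029]
```

>>> {"name": "arm_command", "arguments": {"deltas": [-0.01, 0.01, 0.03, 0, 0, 0.54, 0, 0, 0.05, 0, 0, 0, 0, 0, 0.05, 0, 0, 0, 0, 0, 0.05, 0, 0, 0, 0, 0, 0.05, 0, 0, 0, 0, 0, 0.05, 0, 0, 0, 0, 0, 0.05, 0, 0, 0, 0, 0, 0.05, 0, 0, 0, 0, 0, 0.05, 0, 0, 0, 0, 0, 0.03, 0, 0, 0, 0, 0, 0.02, 0, 0, 0, 0, 0, 0, 0, 0, 0]}}

```text
clock: 2.7
tcp_pos: [0.5727, -0.1417, 0.0566]
tool_rot: [-3.117, -0.395, 0.003]
force: [0.3, 0.6, 0.3]
finger_gap: 0.0878
gripper_force: 0.0
```

```bash
python3 - <<'E'
from h import *
from plant import env
s=env.state();print(s["joint_positions"]);T=T_of(s);print(T)
c=env.capture("wrist");np.savez("w2.npz",T=T,**c);cv2.imwrite("pics/w2.png",c["image"][:,:,::-1])
E
```

```text
[ 0.285   0.5505 -0.1942  1.8793  0.1528  0.7281 -1.3145]
[[ 0.9684  0.2493 -0.0021  0.5727]
 [ 0.2493 -0.9684 -0.0001 -0.1417]
 [-0.002  -0.0004 -1.      0.0566]
 [ 0.      0.      0.      1.    ]]
```

View pics/w2.png

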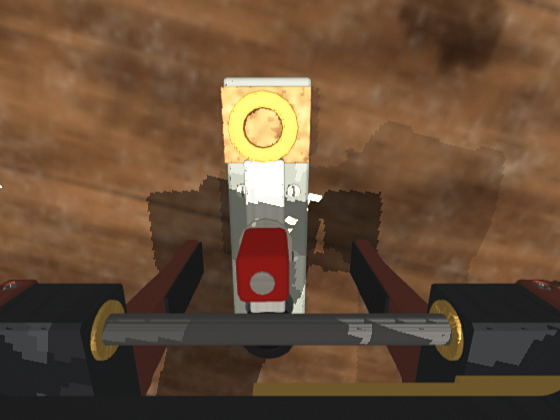

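Knob screw (262,284) and brass eye (263,126): the knob is left of the fingers' centre line; TCP needs re-centring.

```bash
python3 - <<'E'
from h import *
c=dict(np.load("w2.npz"));T=c["T"]
N=plane(c,(262.5,283.5),.091,T);B=plane(c,(263.5,126.5),.045,T);cs=[plane(c,p,.035,T) for p in((222,87),(310,86),(309,162),(225,163))]
d=(B-N)[:2];print("knob",N,"brass",B,np.linalg.norm(d),"yaw",np.arctan2(d[1],d[0]))
C=sum(cs)/4;print("cork",C,[np.linalg.norm(cs[i]-cs[i-1]) for i in range(4)])
for i,j in((3,0),(2,1)):
    e=cs[j]-cs[i];print(np.arctan2(e[1],e[0]))
e=cs[0]-cs[1]+cs[3]-cs[2];print("cork width dir",np.arctan2(-e[0],e[1]))
print("tool shift",T[:3,:3].T@(N-T[:3,3]),"toolyaw",np.arctan2(T[1,0],T[0,0]))
E
```

```text
knob [ 0.5747 -0.1336  0.091 ] brass [ 0.6438 -0.1153  0.045 ] 0.07144998868170388 yaw 0.2590076488371402
cork [ 0.6442 -0.1166  0.035 ] [np.float64(0.0432242125854736), np.float64(0.050075449244030464), np.float64(0.04313249624028118), np.float64(0.051287215205420913)]
0.2406846423176603
0.26873522940210287
cork width dir 0.2618977716616201
tool shift [ 0.0039 -0.0074 -0.0344] toolyaw 0.25196922599288085
```

>>> {"name": "arm_command", "arguments": {"deltas": [0.006, -0.012, 0, 0, 0, -0.03, 0.007, -0.013, 0, 0, 0, -0.03, 0, 0, 0, 0, 0, 0, 0, 0, 0, 0, 0, 0]}}

```text
clock: 3.08
tcp_pos: [0.5763, -0.1321, 0.0583]
tool_rot: [3.115, 0.409, 0.002]
force: [-0.4, -0.3, -0.4]
finger_gap: 0.0878
gripper_force: 0.0
```

>>> {"name": "arm_command", "arguments": {"deltas": [0, 0, 0, 0, 0, 0, 0, 0, 0, 0, 0, 0, 0, 0, 0, 0, 0, 0, 0, 0, 0, 0, 0, 0, 0, 0, 0, 0, 0, 0, 0, 0, 0, 0, 0, 0, 0, 0, 0, 0, 0, 0, 0, 0, 0, 0, 0, 0, 0, 0, 0, 0, 0, 0], "claw": 1}}

```text
clock: 3.83
tcp_pos: [0.5757, -0.1328, 0.0577]
tool_rot: [3.115, 0.407, -0.0]
force: [0.7, 0.3, 0.0]
finger_gap: 0.0315
gripper_force: 0.0
```

>>> {"name": "arm_command", "arguments": {"deltas": [0, 0, 0, 0, 0, 0, 0, 0, 0, 0, 0, 0, 0, 0, 0, 0, 0, 0, 0, 0, 0, 0, 0, 0, 0, 0, 0, 0, 0, 0]}}

```text
clock: 4.25
tcp_pos: [0.5757, -0.1329, 0.0577]
tool_rot: [3.115, 0.407, 0.0]
force: [0.3, -0.4, 0.0]
finger_gap: 0.026
gripper_force: 30.0
```

>>> {"name": "arm_command", "arguments": {"deltas": [0, 0, -0.02, 0, 0, 0, 0, 0, -0.03, 0, 0, 0, 0, 0, -0.03, 0, 0, 0, 0, 0, -0.04, 0, 0, 0, 0, 0, -0.04, 0, 0, 0, 0, 0, -0.04, 0, 0, 0, 0, 0, -0.04, 0, 0, 0, 0, 0, -0.04, 0, 0, 0, 0, 0, -0.03, 0, 0, 0, 0, 0, -0.02, 0, 0, 0, 0, 0, 0, 0, 0, -0.5, 0, 0, 0, 0, 0, -0.5]}}

```text
clock: 5.25
tcp_pos: [0.5759, -0.1328, 0.1574]
tool_rot: [3.084, 0.598, 0.001]
force: [-0.9, 0.2, -2.0]
finger_gap: 0.0261
gripper_force: 30.0
```

```bash
python3 - <<'E'
from h import *
from plant import env
s=env.state();print(s["joint_positions"],s["force"],s["finger_gap"]);T=T_of(s);print(T)
E
```

```text
[ 0.3109  0.4215 -0.2445  1.8124  0.125   0.9218 -1.1766] [-0.8875  0.2218 -2.0379] 0.026148151750935683
[[ 0.9276  0.3736  0.0007  0.5759]
 [ 0.3736 -0.9276 -0.0003 -0.1328]
 [ 0.0005  0.0006 -1.      0.1574]
 [ 0.      0.      0.      1.    ]]
```

>>> {"name": "arm_command", "arguments": {"deltas": [0, 0, 0, 0, 0, -0.9, 0, 0, 0, 0, 0, -0.9, 0, 0, 0, 0, 0, -0.9, 0, 0, 0, 0, 0, -0.9, 0, 0, 0, 0, 0, -0.9, 0, 0, 0, 0, 0, -0.9, 0, 0, 0, 0, 0, -0.9, 0, 0, 0, 0, 0, -0.9, 0, 0, 0, 0, 0, -0.9, 0, 0, 0, 0, 0, -0.9, 0, 0, 0, 0, 0, -0.9, 0, 0, 0, 0, 0, -0.9]}}

```text
clock: 6.25
tcp_pos: [0.5754, -0.1329, 0.1566]
tool_rot: [-2.095, -2.34, 0.001]
force: [-0.1, -0.6, -2.1]
finger_gap: 0.026
gripper_force: 30.0
```

>>> {"name": "arm_command", "arguments": {"deltas": [0, 0, 0, 0, 0, -0.9, 0, 0, 0, 0, 0, -0.9, 0, 0, 0, 0, 0, -0.9, 0, 0, 0, 0, 0, -0.9, 0, 0, 0, 0, 0, -0.9, 0, 0, 0, 0, 0, -0.9, 0, 0, 0, 0, 0, -0.9, 0, 0, 0, 0, 0, -0.9, 0, 0, 0, 0, 0, -0.9, 0, 0, 0, 0, 0, -0.9, 0, 0, 0, 0, 0, -0.9, 0, 0, 0, 0, 0, -0.9]}}

```text
clock: 7.25
tcp_pos: [0.5754, -0.133, 0.1566]
tool_rot: [-0.258, -3.13, 0.001]
force: [-0.5, 0.8, -2.1]
finger_gap: 0.0258
gripper_force: 30.0
```

>>> {"name": "arm_command", "arguments": {"deltas": [0, 0, 0, 0, 0, -0.9, 0, 0, 0, 0, 0, -0.9, 0, 0, 0, 0, 0, -0.7, 0, 0, 0, 0, 0, -0.5, 0, 0, 0, 0, 0, -0.4, 0, 0, 0, 0, 0, -0.18, 0, 0, 0, 0, 0, 0, 0, 0, 0, 0, 0, 0, 0, 0, 0, 0, 0, 0, 0, 0, 0, 0, 0, 0]}}

```text
clock: 8.08
tcp_pos: [0.5757, -0.1328, 0.1567]
tool_rot: [0.406, -3.115, 0.0]
force: [-0.1, -0.6, -1.5]
finger_gap: 0.0259
gripper_force: 30.0
```

```bash
python3 - <<'E'
from h import *
from plant import env
s=env.state();print(s["clock"],s["joint_positions"],s["force"],s["finger_gap"]);T=T_of(s);print(T,"yaw",np.arctan2(-T[1,0],-T[0,0]))
c=env.capture("wrist");np.savez("w3.npz",T=T,**c)
t=env.capture("top");np.savez("t3.npz",**t)
a=cv2.resize(c["image"],(560,420));b=cv2.resize(t["image"][100:280,260:500],(560,420),interpolation=cv2.INTER_CUBIC)
cv2.imwrite("pics/w3.png",a[:,:,::-1]);cv2.imwrite("pics/t3.png",b[:,:,::-1])
E
```

```text
8.0833 [ 0.788   0.5725 -0.9087  1.7807  0.5165  1.0462  1.518 ] [-0.1331 -0.5597 -1.4681] 0.02589325322240249
[[-0.9665 -0.2566 -0.      0.5757]
 [-0.2566  0.9665 -0.0002 -0.1328]
 [ 0.0001 -0.0002 -1.      0.1567]
 [ 0.      0.      0.      1.    ]] yaw 0.2594876633098214
```

View pics/w3.png

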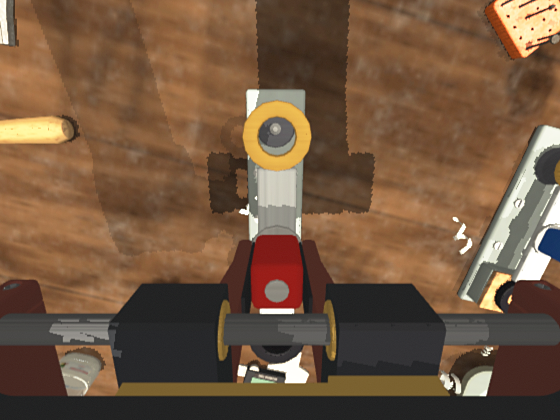

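Arm turned: brass eye ring at (277,134) facing the pin, pin tip seen through its hole at (275,129); screw (277,291). Zoom for accurate pin position.

```bash
python3 - <<'E'
from h import *
c=dict(np.load("w3.npz"))
cv2.imwrite("pics/w3c.png",cv2.resize(c["image"][85:245,225:330,::-1],None,fx=3.7,fy=3.7,interpolation=cv2.INTER_CUBIC))
E
```

```text
(no output)
```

View pics/w3c.png

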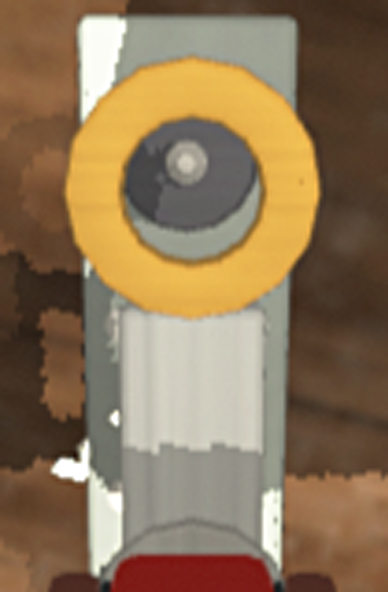

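Crop: pin tip (186,162), ring centre (193,187), ring ~255 px wide (3.7x scale).

```bash
python3 - <<'E'
from h import *
c=dict(np.load("w3.npz"));T=c["T"]
q=lambda x,y,z:plane(c,(x/3.7+225,y/3.7+85),z,T)
B=q(193,187,.144);N=plane(c,(277,291),.191-.0015,T)
d=(N-B)[:2];print("brass",B,"knob",N,np.linalg.norm(d),"armyaw",np.arctan2(d[1],d[0]))
for z in(.050,.052):
    P=q(186,162,z);C=np.array([.6440,-.1163]);e=C-P[:2];print("pin",P,np.linalg.norm(e),"baseyaw",np.arctan2(e[1],e[0]))
    print(" needed tool shift",T[:3,:3].T@(P-B))
E
```

```text
brass [ 0.5091 -0.1493  0.144 ] knob [ 0.5784 -0.1312  0.1895] 0.07164477338022468 armyaw 0.25577414585911584
pin [ 0.5088 -0.1508  0.05  ] 0.13954953643185802 baseyaw 0.2500439785090332
 needed tool shift [ 0.0007 -0.0013  0.094 ]
pin [ 0.5087 -0.1508  0.052 ] 0.1396136863816968 baseyaw 0.2500045265306997
 needed tool shift [ 0.0007 -0.0013  0.092 ]
```

>>> {"name": "arm_command", "arguments": {"deltas": [0.001, -0.002, 0, 0, 0, 0, 0.001, -0.002, 0.02, 0, 0, 0, 0, 0, 0.04, 0, 0, 0, 0, 0, 0.04, 0, 0, 0, 0, 0, 0.04, 0, 0, 0, 0, 0, 0.04, 0, 0, 0, 0, 0, 0.03, 0, 0, 0, 0, 0, 0.03, 0, 0, 0, 0, 0, 0.02, 0, 0, 0, 0, 0, 0, 0, 0, 0, 0, 0, 0, 0, 0, 0]}}

```text
clock: 9.1
tcp_pos: [0.5754, -0.1339, 0.0785]
tool_rot: [0.408, -3.115, -0.0]
force: [0.0, -0.2, -1.6]
finger_gap: 0.0259
gripper_force: 30.0
```

>>> {"name": "arm_command", "arguments": {"deltas": [0, 0, 0.015, 0, 0, 0, 0, 0, 0.015, 0, 0, 0, 0, 0, 0.012, 0, 0, 0, 0, 0, 0.01, 0, 0, 0, 0, 0, 0.008, 0, 0, 0, 0, 0, 0.005, 0, 0, 0, 0, 0, 0.003, 0, 0, 0, 0, 0, 0, 0, 0, 0, 0, 0, 0, 0, 0, 0]}}

```text
clock: 9.85
tcp_pos: [0.5755, -0.134, 0.0583]
tool_rot: [-0.408, 3.115, -0.0]
force: [-0.9, -0.4, -2.1]
finger_gap: 0.0262
gripper_force: 30.0
```

```bash
python3 - <<'E'
from h import *
from plant import env
s=env.state();print(s["clock"],s["tcp_pos"],s["force"],s["ft_torque"],s["finger_gap"]);T=T_of(s)
c=env.capture("wrist");np.savez("w4.npz",T=T,**c);cv2.imwrite("pics/w4.png",c["image"][:,:,::-1])
E
```

```text
9.85 [ 0.5755 -0.134   0.0583] [-0.9311 -0.4318 -2.1056] [ 0.0733 -0.141   0.0444] 0.026175353350466973
```

View pics/w4.png

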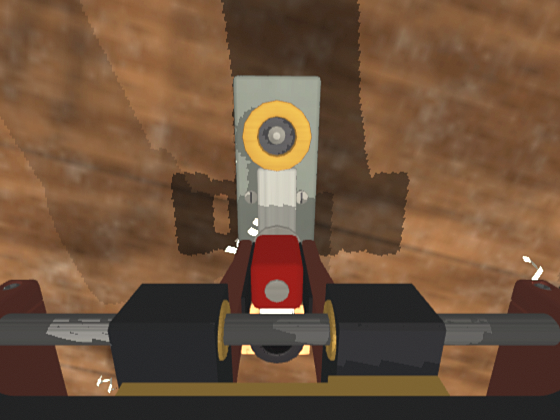

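Pin (276,135) is centred in the brass eye; weight is still on the gripper, so I lower slightly until contact.

>>> {"name": "arm_command", "arguments": {"deltas": [0, 0, 0.002, 0, 0, 0, 0, 0, 0.001, 0, 0, 0, 0, 0, 0, 0, 0, 0, 0, 0, 0, 0, 0, 0]}}

```text
clock: 10.23
tcp_pos: [0.5755, -0.1341, 0.0576]
tool_rot: [-0.408, 3.115, -0.0]
force: [-1.1, 0.8, 1.9]
finger_gap: 0.0258
gripper_force: 30.0
```

Contact made (+1.9 N). Release.

>>> {"name": "arm_command", "arguments": {"deltas": [0, 0, 0, 0, 0, 0, 0, 0, 0, 0, 0, 0, 0, 0, 0, 0, 0, 0, 0, 0, 0, 0, 0, 0, 0, 0, 0, 0, 0, 0, 0, 0, 0, 0, 0, 0, 0, 0, 0, 0, 0, 0, 0, 0, 0, 0, 0, 0, 0, 0, 0, 0, 0, 0, 0, 0, 0, 0, 0, 0], "claw": -1}}

```text
clock: 11.07
tcp_pos: [0.5754, -0.1341, 0.0573]
tool_rot: [0.407, -3.115, 0.0]
force: [0.4, -0.6, -0.9]
finger_gap: 0.0869
gripper_force: 0.0
```

>>> {"name": "arm_command", "arguments": {"deltas": [0, 0, -0.02, 0, 0, 0, 0, 0, -0.04, 0, 0, 0, 0, 0, -0.05, 0, 0, 0, 0, 0, -0.06, 0, 0, 0, 0, 0, -0.06, 0, 0, 0, 0, 0, -0.06, 0, 0, 0, 0, 0, -0.06, 0, 0, 0, 0, 0, -0.06, 0, 0, 0, 0, 0, -0.05, 0, 0, 0, 0, 0, -0.03, 0, 0, 0, 0, 0, 0, 0, 0, 0, 0, 0, 0, 0, 0, 0]}}

```text
clock: 12.07
tcp_pos: [0.5755, -0.1342, 0.2047]
tool_rot: [-0.407, 3.114, -0.001]
force: [0.5, -0.4, -1.0]
finger_gap: 0.0879
gripper_force: 0.0
```

```bash
python3 - <<'E'
from h import *
from plant import env
s=env.state();print(s["clock"],s["tcp_pos"],s["force"],s["finger_gap"]);T=T_of(s)
c=env.capture("wrist");np.savez("w5.npz",T=T,**c);cv2.imwrite("pics/w5.png",cv2.resize(c["image"][80:300,200:360,::-1],None,fx=2.7,fy=2.7,interpolation=cv2.INTER_CUBIC))
c=env.capture("side");cv2.imwrite("pics/s5.png",cv2.resize(c["image"][130:360,170:400,::-1],None,fx=2.6,fy=2.6,interpolation=cv2.INTER_CUBIC))
E
```

```text
12.0667 [ 0.5755 -0.1342  0.2047] [ 0.4792 -0.3898 -0.9735] 0.08794529841410444
```

View pics/w5.png

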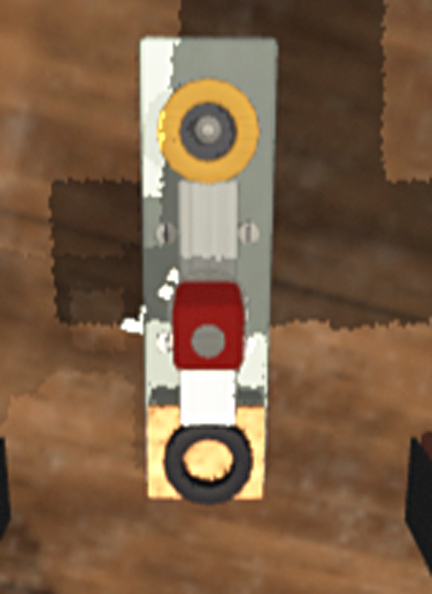

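View pics/s5.png

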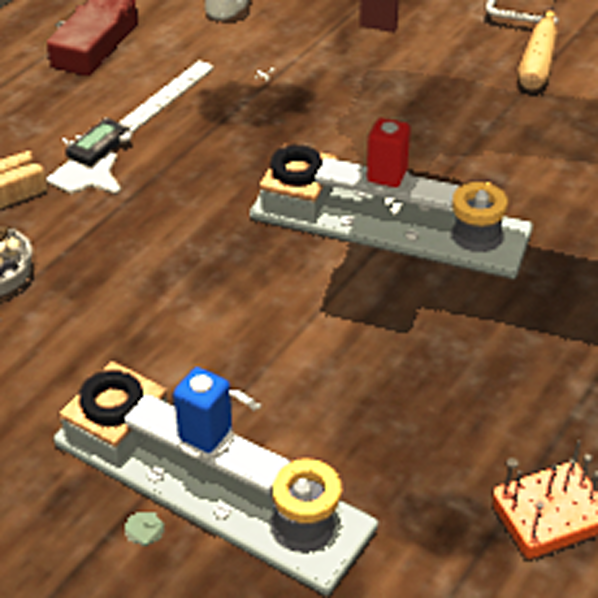

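The brass eye (209,130 in the crop) is fully down and centred on its pin. The black eye (208,463) lies on the cork, in line with the base, and the blue arm is undisturbed.

```bash
python3 -c "
from plant import env
print(env.job_done())"
```

```text
the job is handed in; nothing more can be done
None
```

The red-knobbed arm is refitted with its brass eye fully down on the same pin and its black eye on the cork rest, in line with the base; the blue-knobbed arm was left alone and the job was handed in at about 12 s.

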